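Clamp a housing with the ratchet handle

ROBOT

A 7-joint arm with a two-finger parallel gripper is mounted at the origin on the work surface. World frame = base frame: x ahead of the robot, y to its left, z up, the work surface at z = 0. Lengths are in m, angles in degrees, forces in N, time in s.
With the tool pointing down it reaches from about 0.425 to 0.875 m from the base axis. Payload 4.7 kg.
Tool frame: the origin (TCP) lies midway between the tips of the shut fingers; the grasp point (between the pads) lies 19 mm behind it; z points along the fingers, y is the line along which they close (so a half turn about z gives the same grasp; the last joint's range is limited). The gripper opens to 87 mm and grips with 3 to 60 N. Pads are 19 mm wide; open, the fingers measure 117 mm over their backs; the gripper's body (75 mm by 190 mm) begins 51 mm behind the grasp point.
Start: joints at [-69.322, 18.392, -4.016, 83.108, 1.295, 78.541, -3.26], TCP at [0.221, 0.611, 0.223] pointing down, gripper open.
Joint ranges: [-163.93, 163.93], [-17.29, 119.83], [-79.2, 71.16], [3.27, 140.29], [-89.18, 269.18], [5.43, 117.66], [-154.24, 154.24]. Speed limits (degrees/s): [147.25, 147.25, 180, 180, 180, 180, 180].

INTERFACE

Orientations are given as [roll, pitch, yaw] about the fixed x, y, z axes, in that order (R = Rz(yaw) Ry(pitch) Rx(roll)).
In Python, from workcell import env gives the robot as it stands.
- The arm moves only by the shell command python3 -m handwheel 'ROWS' [OPENING]. ROWS is JSON, a list of rows, each a list of 6 numbers: the shift along the tool's x, y, z each as a share of 0.6 m, from -1 to 1, then the turn, a rotation vector about the tool's x, y, z each as a share of 90 degrees, from -1 to 1. In form: [[dx, dy, dz, ax, ay, az], ...]. A call has 1 to 8 rows; each row is the pose to reach, as a shift and turn from the pose commanded when the call began, along the tool's axes at that moment; what a row does not reach only later rows make up. A row lasts 1/8 s, in which the tool goes at most 62.5 mm and 10.7 degrees, less where a joint would pass 70% of its speed; a pose out of reach is approached as far as the arm can. A call with a number of a shift or a turn outside -1 to 1 is refused whole. A call with a gripper value outside its range is refused whole. OPENING is the closure, from 0 (fully open) to 1 (shut), set as the call begins (- or left out, the last holds). The fingers move at their own pace and stop on an object; the grip force is fixed at half the most. Time passes only in rows, so rows that repeat a pose let the fingers close. It gives the time, the measured TCP pose, the force, the opening and the grip force at its end, in the units of the state.
- env.sense(): the state, without advancing time (a new reading comes with each control period).
- env.read_camera(name): name is "scene" or "top" or "wrist"; returns a dict with "pixels" (420x560x3 uint8, red, green, blue), "depth" (420x560 float32, m along the optical axis (not along the pixel's ray), 0 where there is no reading), "fx", "fy", "cx", "cy" (pixels), "position" and "orientation" of the camera in the world; the wrist camera has in their place "mount" (4x4, takes a point from camera to tool coordinates, whose origin is the TCP and whose axes are the flange's). Camera axes: x right, y up, looking along -z (the intrinsics and any distortion apply to the point x, -y, -z); pixel columns grow to the right and rows downward; lengths in m; the calibration is good to about 2 mm. A picture is of the moment at which its call begins: read the wrist's pose just before it.
- env.finish_job(): hands the job in; it is judged then, once.
The state is a dict: "clock": time; "joints": joint angles; "joint_vel": joint speeds; "effort": joint torques, N m; "tcp_pos": TCP position; "tcp_rot": TCP orientation; "ft_force": force on the tool from outside, world axes, zero at the start; "moment": the same for the moment, N m; "finger_gap": finger opening in m; "finger_force": force on a finger pad.
Only numpy, scipy, OpenCV 4.12 (cv2) and the standard library are available. Lean on these libraries where they do the work, as an engineer would, in place of code of your own. Each camera call takes 0.05 s, during which the arm holds its last target. There are 200 camera calls.

TASK

Clamp the aluminium housing firmly in the fixture, using only the ratchet: flip the red direction lever to tightening (leaning clockwise seen from above), then swing the handle back and forth until the jaw presses the housing firmly and squarely against the stop, without over-tightening it. Leave the lever on tightening and the handle let go and swung back counter-clockwise, close to its end stop; do not touch the housing or the jaw, and do not disturb the other things.

Things in the scene. Friction and masses are not known exactly. Their poses are not given: they have to be found in the camera images.
- handle (a joint): swing of the ratchet handle, rad: 0 when it points straight out from the fixture (square to the jaw's travel), positive clockwise seen from above (the tightening stroke), end stops at -0.6 and +0.6. Stays where it is left (light friction, under 1 N at the knob).
- pawl (a joint): direction pawl, rad, set by the red lever on the handle: -0.25 leaning counter-clockwise seen from above (handle drives the spindle counter-clockwise, releasing), +0.25 leaning clockwise (drives clockwise, tightening). Snaps over past 0 (about 1 N at the stub); reads 0.11 to 0.25 on its side while riding on a wheel pin. 18 pins: up to 0.35 rad of each stroke is idle before it drives.
- hub (a point): point on the vertical spindle axis, top of the handle's round head, 86 mm above the table. The handle, a flat steel bar 22 mm wide with its top 85 mm above the table, swings about this axis.
- knob (a point): upright black round knob at the handle's end, 24 mm diameter, 85 to 140 mm above the table; this point is on its axis at 115 mm, 150 mm from the spindle axis. Set to tighten, pushing it clockwise takes about 9 N in motion while the jaw is free (a friction brake, which also holds the jaw when let go), 1 N more per 10 N of clamping; held still it reads less. The return stroke takes about 1 N.
- lever_tip (a point): centre of the top of the red upright stub on the direction lever; stub 10 mm diameter, 92 to 114.5 mm above the table. The lever (top face at 92 mm) turns about an upright pin 48 mm from the spindle axis along the handle; the stub stands 40 mm further out, so it shifts about 20 mm across the handle between its two sides.
- jaw: blue jaw with sprung orange pad (30 N per mm), 44 mm wide, 42 mm high. Origin: 14 mm ahead of the blue block's face, at its foot; -y points along its travel to the part. The pad's face stands 0 to 5 mm beyond the origin (set anew each time, not reported). Moves 15 mm per rad of spindle, 75 at most. Firm is 20 to 75 N, best 45 (knob push 4.5 N over the free jaw's); 100 N (10 over) ruins the part.
- part: aluminium housing, 60 (x) x 50 (y) x 36 (z) mm, 0.14 to 0.28 kg, loose on the fixture's plate between jaw and stop. Origin: centre of its underside.
- stop: dark steel fixed stop, 80 x 22 x 44 mm, set at a different distance each time. Origin: lower edge of the face towards the part, at its middle; its +y axis points at the part and the jaw.
- spare_part: second housing like the part, 60 x 50 x 36 mm, loose on the table; bystander
- screwdriver: yellow-handled screwdriver, 190 mm, lying on the table; bystander
- parts_bin: black open parts bin, 160 x 110 x 60 mm, on the table; bystander
- screw_jar: white jar with blue cap, 56 mm across, 75 mm high; bystander
- caliper: steel sliding caliper, 190 mm, lying flat; bystander
- locating_pin: steel pin with a dark collar, 26 mm across, 26 mm high, standing loose on the fixture's plate at the end away from the part; bystander
- bit_block: blue block, 50 x 90 x 30 mm, with four steel bits; bystander

How it is judged:
By the outcome, as a careful person would: the job done as asked, in the order asked, and still so for the second after the job is handed in, with the robot touching nothing.
It also fails if it takes over 72 s, if anything falls off the work surface, if the arm or the gripper's body presses on something with over 40 N, if the wrist force passes 120 N, or if a joint passes its speed limit or range.

## Working session

There is one attempt and no reset: what is moved stays moved. The work goes in short steps, Python scripts to look and compute and a shell command to move; the robot and the scene stay as the last step left them, time stands still between calls to the robot, and variables do not carry over. Pictures are saved under pics/ and viewed, at most 10 in all, crops included, and the job is handed in when it is done.

```bash
mkdir -p pics; ls; cat > h.py <<'E'
import numpy as np, cv2
from workcell import env
from scipy.spatial.transform import Rotation as R
def snap(n,f):
    c=env.read_camera(n); cv2.imwrite(f'pics/{f}.png',c['pixels'][:,:,::-1]); np.savez(f'pics/{f}.npz',**{k:v for k,v in c.items()}); return c
def rot(o):
    o=np.array(o,float)
    if o.shape==(3,3): return o
    return R.from_euler('xyz',o,degrees=True).as_matrix() if o.size==3 else None
def px(f,u,v,z=None):
    c=np.load(f'pics/{f}.npz'); d=float(c['depth'][int(v),int(u)])
    r=np.array([(u-c['cx'])/c['fx'],-(v-c['cy'])/c['fy'],-1]); M=rot(c['orientation']); p=c['position']
    w=M@r
    if z is not None: d=(z-p[2])/w[2]
    return p+w*d
E
python3 - <<'E'
from h import *
s=env.sense(); print({k:np.round(v,3) for k,v in s.items()})
for n in('top','scene'):
    c=snap(n,n+'0'); print([(k,v) for k,v in c.items() if k not in('pixels','depth')])
E
```

```text
pics
{'clock': np.float64(0.0), 'joints': array([-69.322,  18.44 ,  -4.015,  83.173,   1.294,  78.54 ,  -3.261]), 'joint_vel': array([ 0.003,  0.089,  0.058,  0.053, -0.045, -0.09 , -0.033]), 'effort': array([-0.0000e+00, -4.9128e+01, -4.0400e-01, -3.1253e+01, -6.4000e-02,
        4.4000e-02,  0.0000e+00]), 'tcp_pos': array([0.221, 0.611, 0.221]), 'tcp_rot': array([-1.79892e+02,  5.00000e-03,  1.60130e+02]), 'ft_force': array([-0.784, -0.184,  0.413]), 'moment': array([-0.023, -0.033,  0.054]), 'finger_force': np.float64(0.0), 'finger_gap': np.float64(0.087)}
[('fx', 491.9450485388782), ('fy', 491.9450485388782), ('cx', 278.3884113467661), ('cy', 212.6893570102587), ('position', array([ 0.40316292, -0.02541728,  1.24724957])), ('orientation', array([  6.48960464,   0.2994545 , -90.12607931]))]
[('fx', 403.15946070196793), ('fy', 403.15946070196793), ('cx', 279.3342594191519), ('cy', 206.01802071645682), ('position', array([0.88148499, 0.36554897, 0.85766112])), ('orientation', array([ 3.36026427e+01, -2.20365623e-02,  1.37383359e+02]))]
```

View pics/top0.png

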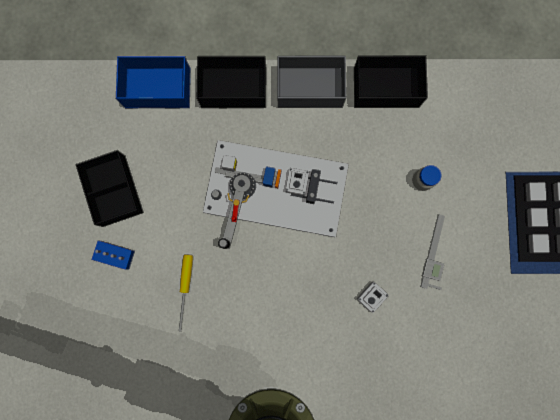

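View pics/scene0.png

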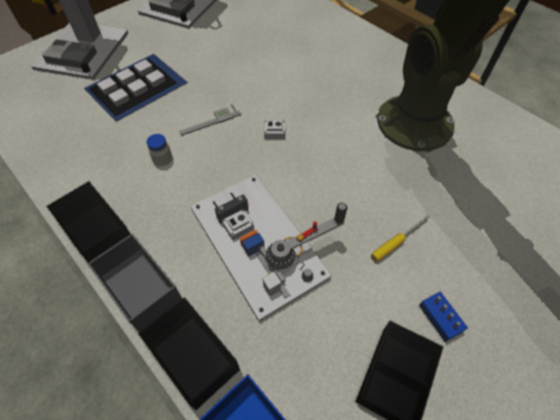

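The top view shows the hub near (242,183), the knob near (223,243), the red lever near (236,210), and the part and stop to the right. I'll enlarge that area.

```bash
python3 - <<'E'
from h import *
a=cv2.imread('pics/top0.png')[130:265,195:355]; cv2.imwrite('pics/c1.png',cv2.resize(a,None,fx=4.4,fy=4.4,interpolation=cv2.INTER_CUBIC))
b=cv2.imread('pics/scene0.png')[170:325,185:365]; cv2.imwrite('pics/c2.png',cv2.resize(b,None,fx=3.8,fy=3.8,interpolation=cv2.INTER_CUBIC))
E
```

```text
(no output)
```

View pics/c1.png

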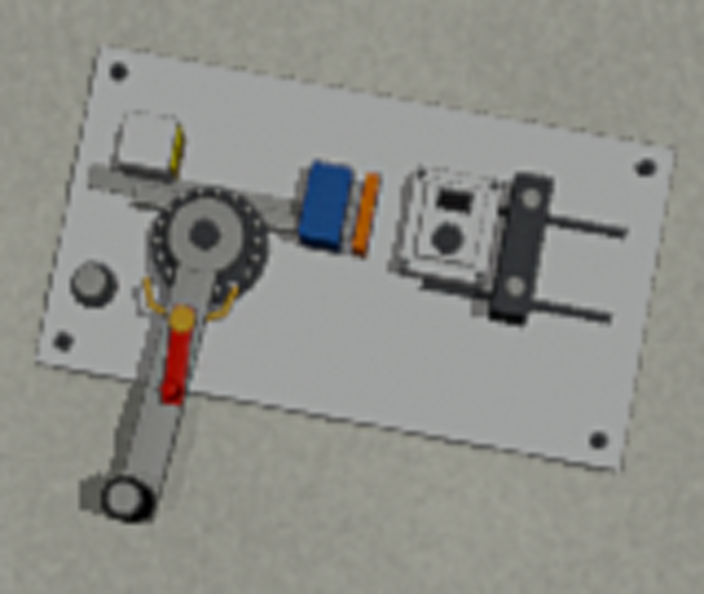

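View pics/c2.png

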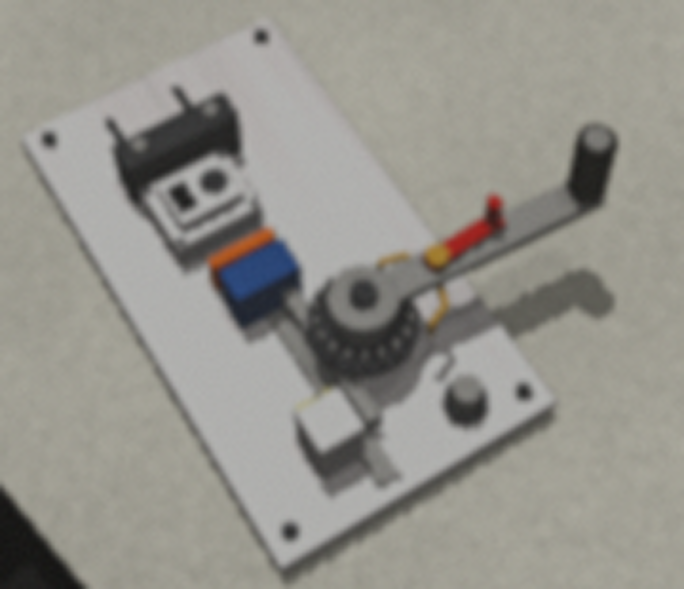

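The crops show the hub at (204,235), the lever pin at (182,318), the stub near (173,390) and the knob top at (127,499), in crop c1 pixels. The gap between pad and part is about 30 px, or roughly 15 mm.

```bash
python3 - <<'E'
from h import *
def q(x,y,z): return px('top0',195+x/4.4,130+y/4.4,z)
def q2(x,y,z): return px('scene0',185+x/3.8,170+y/3.8,z)
P=dict(hub=q(204,235,.086),knob=q(127,499,.14),pin=q(182,318,.094),stub=q(173,388,.1145),
hub2=q2(363,293,.086),knob2=q2(598,137,.14),stub2=q2(494,202,.1145),pin2=q2(437,256,.094),
h1=q(119,72,.012),h2=q(646,167,.012),h3=q(64,342,.012),h4=q(598,440,.012))
for k,v in P.items(): print(k,v.round(4))
ang=lambda v:np.degrees(np.arctan2(v[1],v[0]))
print('plate x-axis dir(-y plate)',ang(P['h2']-P['h1']),ang(P['h4']-P['h3']))
for s in('','2'):
    h=P['hub'+s];print('handle',ang(P['knob'+s]-h),np.linalg.norm((P['knob'+s]-h)[:2]),'lever',ang(P['stub'+s]-P['pin'+s]),'stub r',np.linalg.norm((P['stub'+s]-h)[:2]),ang(P['stub'+s]-h))
E
```

```text
hub [0.606  0.0688 0.086 ]
knob [0.4599 0.103  0.14  ]
pin [0.5594 0.0797 0.094 ]
stub [0.5195 0.0823 0.1145]
hub2 [0.6041 0.0683 0.086 ]
knob2 [0.4593 0.1061 0.14  ]
stub2 [0.5204 0.0869 0.1145]
pin2 [0.5599 0.0825 0.094 ]
h1 [0.7155 0.125  0.012 ]
h2 [ 0.6581 -0.1814  0.012 ]
h3 [0.5568 0.155  0.012 ]
h4 [ 0.4995 -0.1513  0.012 ]
plate x-axis dir(-y plate) -100.60840424703011 -100.60101572898266
handle 166.8452784053031 0.1500881714663924 lever 176.28495765125572 stub r 0.08756843729038259 171.1355607530327
handle 165.37698247357307 0.14964253789315818 lever 173.60457053351573 stub r 0.08573323181826281 167.4565291098183
```

```bash
cat >> h.py <<'E'
HUB=np.array([.605,.0685]); Z0=169.4
def row(pos,yaw):
    s=env.sense(); M=rot(s['tcp_rot']); d=M.T@(np.array(pos)-s['tcp_pos'])/.6
    a=R.from_matrix(M.T@rot([180,0,yaw])).as_rotvec(degrees=True)/90
    return np.r_[d,a].round(4).tolist()
def kp(th,z,r=.15,dt=0):   # pose at handle angle th (rad), tangential offset dt (cw +)
    a=np.radians(Z0)-th
    p=HUB+r*np.array([np.cos(a),np.sin(a)])+dt*np.array([np.sin(a),-np.cos(a)])
    return [*p,z],np.degrees(a)
def st():
    s=env.sense(); p=s['tcp_pos']; v=p[:2]-HUB
    print(round(s['clock'],2),p.round(4),s['tcp_rot'].round(1),'F',s['ft_force'].round(1),'gap',s['finger_gap'].round(3),'r',np.hypot(*v).round(4),'th',np.radians(Z0-np.degrees(np.arctan2(v[1],v[0]))).round(3))
E
python3 -c "
from h import *
print(row([.512,.0515,.19],166))"
```

```text
[-0.7733, -0.7117, 0.0539, -0.0011, -0.0, -0.0652]
```

```bash
python3 -m handwheel '[[-0.773,-0.712,0.054,0,0,-0.065],[-0.773,-0.712,0.054,0,0,-0.065],[-0.773,-0.712,0.054,0,0,-0.065],[-0.773,-0.712,0.054,0,0,-0.065],[-0.773,-0.712,0.054,0,0,-0.065],[-0.773,-0.712,0.054,0,0,-0.065],[-0.773,-0.712,0.054,0,0,-0.065],[-0.773,-0.712,0.054,0,0,-0.065]]' 1
python3 -c "
from h import *
st();print(row([.512,.0515,.19],166))"
```

```text
clock: 1.1
tcp_pos: [0.4518, 0.1664, 0.1967]
tcp_rot: [180.0, 0.0, 166.0]
ft_force: [1.4, 1.0, -0.1]
finger_gap: 0.0146
finger_force: 0.0Traceback (most recent call last):
  File "<string>", line 3, in <module>
    st();print(row([.512,.0515,.19],166))
    ~~^^
  File "h.py", line 27, in st
    print(round(s['clock'],2),p.round(4),s['tcp_rot'].round(1),'F',s['ft_force'].round(1),'gap',s['finger_gap'].round(3),'r',np.hypot(*v).round(4),'th',np.radians(Z0-np.degrees(np.arctan2(v[1],v[0]))).round(3))
                                                                                                ^^^^^^^^^^^^^^^^^^^^^
AttributeError: 'float' object has no attribute 'round'
```

```bash
sed -i "s/s\['finger_gap'\].round(3)/round(float(s['finger_gap']),3)/" h.py; python3 -m handwheel '[[-0.143,-0.162,0,0,0,0],[-0.143,-0.162,0,0,0,0],[-0.143,-0.162,0,0,0,0],[-0.143,-0.162,0,0,0,0]]' 1
python3 -c "
from h import *
st();print(row([.512,.0515,.098],166))"
```

```text
clock: 1.6
tcp_pos: [0.5107, 0.0534, 0.1965]
tcp_rot: [180.0, -0.1, 165.9]
ft_force: [-0.6, -0.4, 0.4]
finger_gap: 0.0009
finger_force: 0.0
1.6 [0.5107 0.0534 0.1965] [ 1.800e+02 -1.000e-01  1.659e+02] F [-0.6 -0.4  0.4] gap 0.001 r 0.0955 th 5.939
[-0.0029, -0.0025, 0.1642, 0.0001, -0.0007, -0.0008]
```

```bash
python3 -m handwheel '[[-0.003,-0.004,0.09,0,0,0],[-0.003,-0.004,0.163,0,0,0],[-0.003,-0.004,0.163,0,0,0],[-0.003,-0.004,0.163,0,0,0]]' 1
python3 -m handwheel '[[0,0.015,0,0,0,0],[0,0.025,0,0,0,0],[0,0.035,0,0,0,0],[0,0.045,0,0,0,0],[0,0.055,0,0,0,0],[0,0.06,0,0,0,0],[0,0.06,0,0,0,0]]' 1
python3 -c "
from h import *
st();snap('scene','s1');a=cv2.imread('pics/s1.png')[170:325,185:365]; cv2.imwrite('pics/c3.png',cv2.resize(a,None,fx=3.8,fy=3.8,interpolation=cv2.INTER_CUBIC))"
```

```text
clock: 2.1
tcp_pos: [0.513, 0.0518, 0.1006]
tcp_rot: [179.9, 0.1, 166.1]
ft_force: [0.5, -0.7, 0.2]
finger_gap: 0.0006
finger_force: 0.0
clock: 2.98
tcp_pos: [0.5211, 0.0856, 0.0991]
tcp_rot: [180.0, 0.0, 166.0]
ft_force: [0.3, 0.7, -0.7]
finger_gap: 0.0003
finger_force: 0.0
2.98 [0.5211 0.0856 0.0991] [180.   0. 166.] F [ 0.3  0.7 -0.7] gap 0.0 r 0.0857 th 0.016
```

View pics/c3.png

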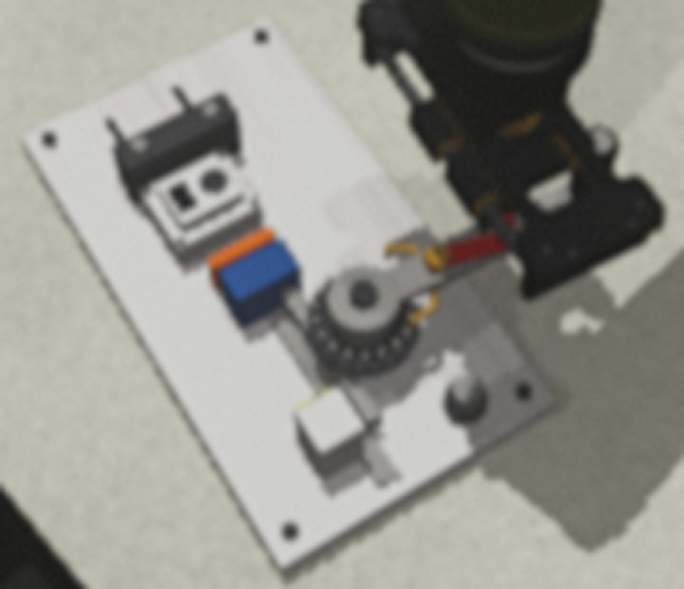

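The finger is next to the stub and the lever seems to have swung over. I'll back off and check.

```bash
python3 -m handwheel '[[0,-0.03,0,0,0,0],[0,-0.06,-0.1,0,0,0],[0.04,-0.15,-0.18,0,0,0],[0.08,-0.25,-0.18,0,0,0],[0.08,-0.25,-0.18,0,0,0]]' 1
python3 -c "
from h import *
st();snap('scene','s2');snap('top','t2');a=cv2.imread('pics/s2.png')[170:325,185:365]; b=cv2.imread('pics/t2.png')[130:265,195:355]
f=lambda a,w:cv2.resize(a,None,fx=w,fy=w,interpolation=cv2.INTER_CUBIC)
a=f(a,2.2);b=f(b,2.4);h=max(a.shape[0],b.shape[0]);p=lambda a:cv2.copyMakeBorder(a,0,h-a.shape[0],0,0,0)
cv2.imwrite('pics/c4.png',np.hstack([p(a),p(b)]))"
```

```text
clock: 3.65
tcp_pos: [0.4361, -0.053, 0.2079]
tcp_rot: [179.9, 0.1, 165.6]
ft_force: [1.5, 1.2, 0.4]
finger_gap: 0.0004
finger_force: 0.0
3.65 [ 0.4361 -0.053   0.2079] [1.799e+02 1.000e-01 1.656e+02] F [1.5 1.2 0.4] gap 0.0 r 0.2081 th 5.474
```

View pics/c4.png

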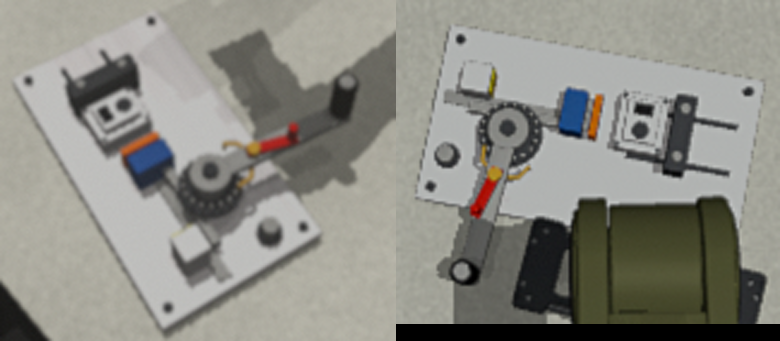

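The lever now leans clockwise (left in the top view, about (478,210)), and the handle has barely moved. Next I'll go to the knob and straddle it.

```bash
python3 -c "
from h import *
print(row([.460,.1045,.20],166))"
```

```text
[0.0267, 0.2597, 0.0127, 0.0012, 0.0004, -0.0028]
```

```bash
python3 -m handwheel '[[0.027,0.26,0,0,0,-0.003],[0.027,0.26,0,0,0,-0.003],[0.027,0.26,0,0,0,-0.003],[0.027,0.26,0,0,0,-0.003],[0.027,0.26,0,0,0,-0.003]]' 0.58
python3 -c "
from h import *
st();print(row([.460,.1045,.100],166))
s=env.sense();c=env.read_camera('wrist');cv2.imwrite('pics/w1.png',c['pixels'][:,:,::-1])"
```

```text
clock: 4.38
tcp_pos: [0.4601, 0.1064, 0.2063]
tcp_rot: [-179.9, -0.0, 166.3]
ft_force: [-0.5, -0.3, -0.4]
finger_gap: 0.0351
finger_force: 0.0
4.38 [0.4601 0.1064 0.2063] [-179.9   -0.   166.3] F [-0.5 -0.3 -0.4] gap 0.035 r 0.1498 th 0.071
[-0.0008, -0.0029, 0.1772, -0.0009, -0.0005, 0.003]
```

View pics/w1.png

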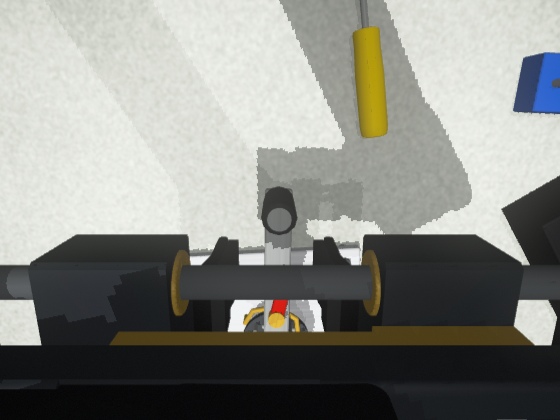

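The knob is centred between the fingers at about (279,215). Descending, then the return stroke.

```bash
python3 -m handwheel '[[-0.001,-0.003,0.06,0,0,0.003],[-0.001,-0.003,0.12,0,0,0.003],[-0.001,-0.003,0.175,0,0,0.003],[-0.001,-0.003,0.175,0,0,0.003]]' 0.58
python3 -c "
from h import *
st()"
python3 -m handwheel '[[-0.0006,-0.0175,0,0,0,-0.0446],[-0.0024,-0.0349,0,0,0,-0.0891],[-0.0055,-0.0521,0,0,0,-0.1337],[-0.0097,-0.0691,0,0,0,-0.1783],[-0.0152,-0.0857,0,0,0,-0.2228],[-0.0217,-0.1019,0,0,0,-0.2674],[-0.0294,-0.1177,0,0,0,-0.3119],[-0.0382,-0.1328,0,0,0,-0.3565]]'
python3 -c "
from h import *
st()"
```

```text
clock: 4.92
tcp_pos: [0.4584, 0.1031, 0.1001]
tcp_rot: [-179.8, -0.2, 165.9]
ft_force: [-1.0, 0.4, 0.0]
finger_gap: 0.0364
finger_force: 0.0
4.92 [0.4584 0.1031 0.1001] [-179.8   -0.2  165.9] F [-1.   0.4  0. ] gap 0.036 r 0.1506 th 0.047
clock: 5.92
tcp_pos: [0.4646, 0.0216, 0.1042]
tcp_rot: [180.0, 0.2, -161.9]
ft_force: [0.8, 1.3, 0.4]
finger_gap: 0.0362
finger_force: 0.4
5.92 [0.4646 0.0216 0.1042] [ 180.     0.2 -161.9] F [0.8 1.3 0.4] gap 0.036 r 0.148 th 5.776
```

```bash
cat >> h.py <<'E'
def tf():
    s=env.sense(); v=s['tcp_pos'][:2]-HUB; a=np.arctan2(v[1],v[0]); th=(np.radians(Z0)-a+np.pi)%(2*np.pi)-np.pi
    F=s['ft_force'][:2]; print('t %.2f TH %.3f r %.4f yawerr %.1f Ft %.2f Fr %.2f'%(s['clock'],th,np.hypot(*v),(s['tcp_rot'][2]-np.degrees(a)+180)%360-180,F@[np.sin(a),-np.cos(a)],F@[np.cos(a),np.sin(a)]))
E
A='[[-0.0006,0.0175,0,0,0,0.0446],[-0.0024,0.0349,0,0,0,0.0891],[-0.0055,0.0521,0,0,0,0.1337],[-0.0097,0.0691,0,0,0,0.1783],[-0.0152,0.0857,0,0,0,0.2228]]'; unset A
python3 -m handwheel '[[-0.0006,0.0175,0,0,0,0.0446],[-0.0024,0.0349,0,0,0,0.0891],[-0.0055,0.0521,0,0,0,0.1337],[-0.0097,0.0691,0,0,0,0.1783],[-0.0152,0.0857,0,0,0,0.2228],[-0.0217,0.1019,0,0,0,0.2674],[-0.0294,0.1177,0,0,0,0.3119],[-0.0382,0.1328,0,0,0,0.3565]]' | grep -i force
python3 -c "
from h import *
tf()"
```

```text
ft_force: [-4.2, -8.8, 4.7]
finger_force: 4.6
t 6.92 TH 0.035 r 0.1482 yawerr -1.7 Ft -9.53 Fr 2.13
```

```bash

python3 -m handwheel '[[-0.0006,0.0175,0,0,0,0.0446],[-0.0024,0.0349,0,0,0,0.0891],[-0.0055,0.0521,0,0,0,0.1337],[-0.0097,0.0691,0,0,0,0.1783]]' | grep -i force
python3 -c "
from h import *
tf()"
python3 -m handwheel '[[-0.0006,0.0175,0,0,0,0.0446],[-0.0024,0.0349,0,0,0,0.0891],[-0.0055,0.0521,0,0,0,0.1337],[-0.0085,0.065,0,0,0,0.167]]' | grep -i force
python3 -c "
from h import *
tf();snap('scene','s3');a=cv2.imread('pics/s3.png')[170:325,185:365]; cv2.imwrite('pics/c5.png',cv2.resize(a,None,fx=3.8,fy=3.8,interpolation=cv2.INTER_CUBIC))"
```

```text
ft_force: [-7.3, -6.5, 7.5]
finger_force: 4.7
t 7.42 TH 0.319 r 0.1488 yawerr -1.5 Ft -9.24 Fr 3.20
ft_force: [-7.6, -4.9, 7.7]
finger_force: 4.7
t 7.92 TH 0.587 r 0.1495 yawerr -1.0 Ft -8.82 Fr 2.00
```

View pics/c5.png

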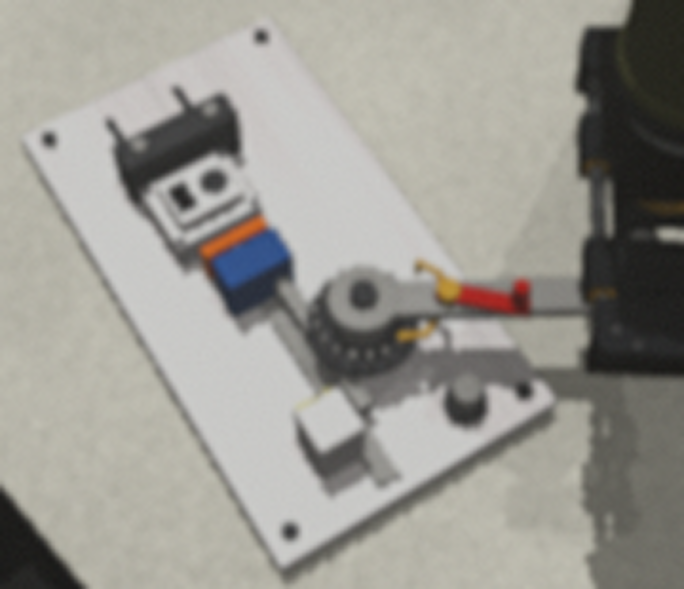

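The jaw has advanced close to the part and the lever is still tightening. Now the return stroke.

```bash

python3 -m handwheel '[[-0.0006,-0.0175,0,0,0,-0.0446],[-0.0024,-0.0349,0,0,0,-0.0891],[-0.0055,-0.0521,0,0,0,-0.1337],[-0.0097,-0.0691,0,0,0,-0.1783],[-0.0152,-0.0857,0,0,0,-0.2228],[-0.0217,-0.1019,0,0,0,-0.2674],[-0.0294,-0.1177,0,0,0,-0.3119],[-0.0382,-0.1328,0,0,0,-0.3565]]' | grep -E 'pos|ft'
python3 -c "
from h import *
tf()"
python3 -m handwheel '[[-0.0006,-0.0175,0,0,0,-0.0446],[-0.0024,-0.0349,0,0,0,-0.0891],[-0.0055,-0.0521,0,0,0,-0.1337],[-0.0097,-0.0691,0,0,0,-0.1783],[-0.0152,-0.0857,0,0,0,-0.2228],[-0.0217,-0.1019,0,0,0,-0.2674],[-0.0294,-0.1177,0,0,0,-0.3119],[-0.0382,-0.1328,0,0,0,-0.3565]]' | grep -E 'pos|ft'
python3 -c "
from h import *
tf()"
```

```text
tcp_pos: [0.4611, 0.1021, 0.1043]
ft_force: [0.5, -0.3, -0.3]
t 8.97 TH 0.045 r 0.1477 yawerr 0.2 Ft -0.23 Fr -0.56
tcp_pos: [0.4656, 0.0193, 0.1043]
ft_force: [0.5, 1.0, -0.0]
t 9.97 TH -0.524 r 0.1478 yawerr -0.3 Ft 0.78 Fr -0.83
```

```bash
cat > ck.py <<'E'
import sys; from h import *
tf(); s=env.sense(); sys.exit(np.hypot(*s['ft_force'][:2])>float(sys.argv[1]))
E
python3 -m handwheel '[[-0.0002,0.0088,0,0,0,0.0223],[-0.0006,0.0175,0,0,0,0.0446],[-0.0014,0.0262,0,0,0,0.0668],[-0.0024,0.0349,0,0,0,0.0891]]' >/dev/null && python3 ck.py 11.8 && \
python3 -m handwheel '[[-0.0002,0.0088,0,0,0,0.0223],[-0.0006,0.0175,0,0,0,0.0446]]' >/dev/null && python3 ck.py 11.8 && \
python3 -m handwheel '[[-0.0002,0.0088,0,0,0,0.0223],[-0.0006,0.0175,0,0,0,0.0446]]' >/dev/null && python3 ck.py 11.8 && \
python3 -m handwheel '[[-0.0002,0.0088,0,0,0,0.0223],[-0.0006,0.0175,0,0,0,0.0446]]' >/dev/null && python3 ck.py 11.8 && \
python3 -m handwheel '[[-0.0002,0.0088,0,0,0,0.0223],[-0.0006,0.0175,0,0,0,0.0446]]' >/dev/null && python3 ck.py 11.8 && \
python3 -m handwheel '[[-0.0002,0.0088,0,0,0,0.0223],[-0.0006,0.0175,0,0,0,0.0446]]' >/dev/null && python3 ck.py 11.8 && \
python3 -m handwheel '[[-0.0002,0.0088,0,0,0,0.0223],[-0.0006,0.0175,0,0,0,0.0446]]' >/dev/null && python3 ck.py 11.8
```

```text
t 10.47 TH -0.385 r 0.1482 yawerr -0.5 Ft 0.24 Fr 0.14False
```

```bash
sed -i 's/sys.exit(\(.*\))$/sys.exit(int(\1))/' ck.py
python3 -m handwheel '[[-0.0002,0.0088,0,0,0,0.0223],[-0.0006,0.0175,0,0,0,0.0446]]' >/dev/null && python3 ck.py 11.8 && \
python3 -m handwheel '[[-0.0002,0.0088,0,0,0,0.0223],[-0.0006,0.0175,0,0,0,0.0446]]' >/dev/null && python3 ck.py 11.8 && \
python3 -m handwheel '[[-0.0002,0.0088,0,0,0,0.0223],[-0.0006,0.0175,0,0,0,0.0446]]' >/dev/null && python3 ck.py 11.8 && \
python3 -m handwheel '[[-0.0002,0.0088,0,0,0,0.0223],[-0.0006,0.0175,0,0,0,0.0446]]' >/dev/null && python3 ck.py 11.8 && \
python3 -m handwheel '[[-0.0002,0.0088,0,0,0,0.0223],[-0.0006,0.0175,0,0,0,0.0446]]' >/dev/null && python3 ck.py 11.8 && \
python3 -m handwheel '[[-0.0002,0.0088,0,0,0,0.0223],[-0.0006,0.0175,0,0,0,0.0446]]' >/dev/null && python3 ck.py 11.8
```

```text
t 10.72 TH -0.313 r 0.1483 yawerr -0.5 Ft -0.95 Fr -0.44
t 10.97 TH -0.242 r 0.1483 yawerr -0.4 Ft -0.31 Fr 0.45
t 11.22 TH -0.173 r 0.1483 yawerr -0.5 Ft -1.24 Fr 0.56
t 11.47 TH -0.119 r 0.1482 yawerr -1.4 Ft -7.80 Fr 0.68
t 11.72 TH -0.055 r 0.1482 yawerr -1.8 Ft -10.55 Fr 1.78
t 11.97 TH 0.016 r 0.1483 yawerr -1.8 Ft -8.55 Fr 1.14
```

```bash

python3 -m handwheel '[[-0.0002,0.0088,0,0,0,0.0223],[-0.0006,0.0175,0,0,0,0.0446]]' >/dev/null && python3 ck.py 11.8 && \
python3 -m handwheel '[[-0.0002,0.0088,0,0,0,0.0223],[-0.0006,0.0175,0,0,0,0.0446]]' >/dev/null && python3 ck.py 11.8 && \
python3 -m handwheel '[[-0.0002,0.0088,0,0,0,0.0223],[-0.0006,0.0175,0,0,0,0.0446]]' >/dev/null && python3 ck.py 11.8 && \
python3 -m handwheel '[[-0.0002,0.0088,0,0,0,0.0223],[-0.0006,0.0175,0,0,0,0.0446]]' >/dev/null && python3 ck.py 11.8 && \
python3 -m handwheel '[[-0.0002,0.0088,0,0,0,0.0223],[-0.0006,0.0175,0,0,0,0.0446]]' >/dev/null && python3 ck.py 11.8 && \
python3 -m handwheel '[[-0.0002,0.0088,0,0,0,0.0223],[-0.0006,0.0175,0,0,0,0.0446]]' >/dev/null && python3 ck.py 11.8 && \
python3 -m handwheel '[[-0.0002,0.0088,0,0,0,0.0223],[-0.0006,0.0175,0,0,0,0.0446]]' >/dev/null && python3 ck.py 11.8 && \
python3 -m handwheel '[[-0.0002,0.0088,0,0,0,0.0223],[-0.0006,0.0175,0,0,0,0.0446]]' >/dev/null && python3 ck.py 11.8
```

```text
t 12.22 TH 0.087 r 0.1485 yawerr -1.7 Ft -9.06 Fr 2.14
t 12.47 TH 0.158 r 0.1486 yawerr -1.6 Ft -9.43 Fr 2.70
t 12.72 TH 0.230 r 0.1488 yawerr -1.5 Ft -9.11 Fr 3.57
t 12.97 TH 0.301 r 0.1490 yawerr -1.4 Ft -9.67 Fr 4.07
t 13.22 TH 0.373 r 0.1492 yawerr -1.4 Ft -8.62 Fr 4.18
t 13.47 TH 0.444 r 0.1494 yawerr -1.3 Ft -9.60 Fr 3.73
t 13.72 TH 0.515 r 0.1495 yawerr -1.2 Ft -9.94 Fr 3.22
t 13.97 TH 0.586 r 0.1497 yawerr -1.1 Ft -9.68 Fr 3.10
```

```bash

python3 -c "
from h import *
snap('scene','s4');a=cv2.imread('pics/s4.png')[200:270,215:290]; cv2.imwrite('pics/c6.png',cv2.resize(a,None,fx=7,fy=7,interpolation=cv2.INTER_CUBIC))"
python3 -m handwheel '[[-0.0006,-0.0175,0,0,0,-0.0446],[-0.0024,-0.0349,0,0,0,-0.0891],[-0.0055,-0.0521,0,0,0,-0.1337],[-0.0097,-0.0691,0,0,0,-0.1783],[-0.0152,-0.0857,0,0,0,-0.2228],[-0.0217,-0.1019,0,0,0,-0.2674],[-0.0294,-0.1177,0,0,0,-0.3119],[-0.0382,-0.1328,0,0,0,-0.3565]]' >/dev/null
python3 ck.py 99
python3 -m handwheel '[[-0.0006,-0.0175,0,0,0,-0.0446],[-0.0024,-0.0349,0,0,0,-0.0891],[-0.0055,-0.0521,0,0,0,-0.1337],[-0.0097,-0.0691,0,0,0,-0.1783],[-0.0152,-0.0857,0,0,0,-0.2228],[-0.0217,-0.1019,0,0,0,-0.2674],[-0.0294,-0.1177,0,0,0,-0.3119],[-0.0382,-0.1328,0,0,0,-0.3565]]' >/dev/null
python3 ck.py 99
```

```text
t 15.03 TH 0.045 r 0.1479 yawerr 0.2 Ft 2.07 Fr -1.48
t 16.02 TH -0.523 r 0.1479 yawerr -0.3 Ft 1.82 Fr -0.61
```

View pics/c6.png

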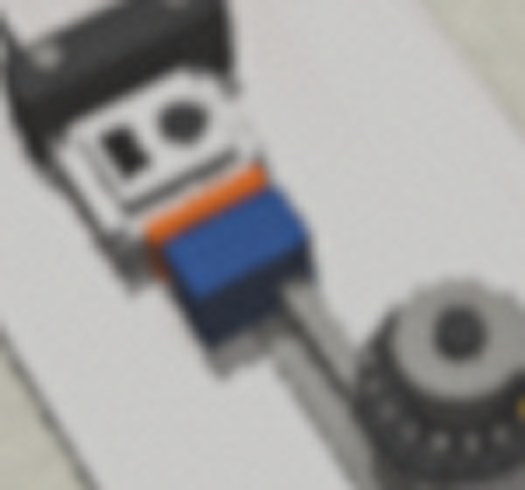

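The pad now touches the part, which lies at or almost at the stop. The next stroke needs care.

```bash

python3 -m handwheel '[[-0.0006,0.0175,0,0,0,0.0446],[-0.0024,0.0349,0,0,0,0.0891],[-0.0055,0.0521,0,0,0,0.1337],[-0.0097,0.0691,0,0,0,0.1783]]' >/dev/null && python3 ck.py 11.3 && \
python3 -m handwheel '[[-0.0002,0.0088,0,0,0,0.0223],[-0.0006,0.0175,0,0,0,0.0446]]' >/dev/null && python3 ck.py 11.3 && \
python3 -m handwheel '[[-0.0001,0.005,0,0,0,0.0127],[-0.0002,0.01,0,0,0,0.0255]]' >/dev/null && python3 ck.py 11.3 && \
python3 -m handwheel '[[-0.0001,0.005,0,0,0,0.0127],[-0.0002,0.01,0,0,0,0.0255]]' >/dev/null && python3 ck.py 11.3 && \
python3 -m handwheel '[[-0.0001,0.005,0,0,0,0.0127],[-0.0002,0.01,0,0,0,0.0255]]' >/dev/null && python3 ck.py 11.3 && \
python3 -m handwheel '[[-0.0001,0.005,0,0,0,0.0127],[-0.0002,0.01,0,0,0,0.0255]]' >/dev/null && python3 ck.py 11.3 && \
python3 -m handwheel '[[-0.0001,0.005,0,0,0,0.0127],[-0.0002,0.01,0,0,0,0.0255]]' >/dev/null && python3 ck.py 11.3 && \
python3 -m handwheel '[[-0.0001,0.005,0,0,0,0.0127],[-0.0002,0.01,0,0,0,0.0255]]' >/dev/null && python3 ck.py 11.3 && \
python3 -m handwheel '[[-0.0001,0.005,0,0,0,0.0127],[-0.0002,0.01,0,0,0,0.0255]]' >/dev/null && python3 ck.py 11.3
```

```text
t 16.52 TH -0.241 r 0.1484 yawerr -0.4 Ft -1.46 Fr -0.35
t 16.77 TH -0.173 r 0.1484 yawerr -0.5 Ft -2.96 Fr 0.67
t 17.02 TH -0.139 r 0.1482 yawerr -0.8 Ft -6.96 Fr 1.08
t 17.27 TH -0.107 r 0.1482 yawerr -1.3 Ft -9.44 Fr 1.41
t 17.52 TH -0.068 r 0.1483 yawerr -1.4 Ft -9.11 Fr 2.06
t 17.77 TH -0.027 r 0.1483 yawerr -1.4 Ft -8.71 Fr 1.64
t 18.02 TH 0.013 r 0.1484 yawerr -1.3 Ft -9.14 Fr 2.05
t 18.27 TH 0.054 r 0.1484 yawerr -1.3 Ft -10.23 Fr 1.16
t 18.52 TH 0.094 r 0.1485 yawerr -1.3 Ft -8.24 Fr 1.62
```

```bash
cat > ck.py <<'E'
import sys; from h import *
tf(); s=env.sense(); v=s['tcp_pos'][:2]-HUB; v/=np.hypot(*v); sys.exit(int(-(s['ft_force'][:2]@[v[1],-v[0]])>float(sys.argv[1])))
E
python3 -m handwheel '[[-0.0001,0.005,0,0,0,0.0127],[-0.0002,0.01,0,0,0,0.0255]]' >/dev/null && python3 ck.py 11.3 && \
python3 -m handwheel '[[-0.0001,0.005,0,0,0,0.0127],[-0.0002,0.01,0,0,0,0.0255]]' >/dev/null && python3 ck.py 11.3 && \
python3 -m handwheel '[[-0.0001,0.005,0,0,0,0.0127],[-0.0002,0.01,0,0,0,0.0255]]' >/dev/null && python3 ck.py 11.3 && \
python3 -m handwheel '[[-0.0001,0.005,0,0,0,0.0127],[-0.0002,0.01,0,0,0,0.0255]]' >/dev/null && python3 ck.py 11.3 && \
python3 -m handwheel '[[-0.0001,0.005,0,0,0,0.0127],[-0.0002,0.01,0,0,0,0.0255]]' >/dev/null && python3 ck.py 11.3 && \
python3 -m handwheel '[[-0.0001,0.005,0,0,0,0.0127],[-0.0002,0.01,0,0,0,0.0255]]' >/dev/null && python3 ck.py 11.3 && \
python3 -m handwheel '[[-0.0001,0.005,0,0,0,0.0127],[-0.0002,0.01,0,0,0,0.0255]]' >/dev/null && python3 ck.py 11.3 && \
python3 -m handwheel '[[-0.0001,0.005,0,0,0,0.0127],[-0.0002,0.01,0,0,0,0.0255]]' >/dev/null && python3 ck.py 11.3 && \
python3 -m handwheel '[[-0.0001,0.005,0,0,0,0.0127],[-0.0002,0.01,0,0,0,0.0255]]' >/dev/null && python3 ck.py 11.3 && \
python3 -m handwheel '[[-0.0001,0.005,0,0,0,0.0127],[-0.0002,0.01,0,0,0,0.0255]]' >/dev/null && python3 ck.py 11.3 && \
python3 -m handwheel '[[-0.0001,0.005,0,0,0,0.0127],[-0.0002,0.01,0,0,0,0.0255]]' >/dev/null && python3 ck.py 11.3 && \
python3 -m handwheel '[[-0.0001,0.005,0,0,0,0.0127],[-0.0002,0.01,0,0,0,0.0255]]' >/dev/null && python3 ck.py 11.3
```

```text
t 18.77 TH 0.135 r 0.1486 yawerr -1.2 Ft -10.27 Fr 2.47
t 19.02 TH 0.175 r 0.1487 yawerr -1.2 Ft -8.92 Fr 1.75
t 19.27 TH 0.215 r 0.1488 yawerr -1.2 Ft -9.50 Fr 1.51
t 19.52 TH 0.253 r 0.1488 yawerr -1.4 Ft -10.82 Fr 1.17
t 19.77 TH 0.290 r 0.1488 yawerr -1.5 Ft -11.91 Fr 1.79
```

Clamping has started, with a free baseline of about 9.3 N and a target of about 13.8 N.

```bash
python3 -m handwheel '[[-0.0001,0.005,0,0,0,0.0127],[-0.0002,0.01,0,0,0,0.0255]]' >/dev/null && python3 ck.py 13.2 && \
python3 -m handwheel '[[0,0.004,0,0,0,0.01],[-0.0001,0.006,0,0,0,0.0153]]' >/dev/null && python3 ck.py 13.2
```

```text
t 20.02 TH 0.328 r 0.1489 yawerr -1.7 Ft -13.80 Fr 2.92
```

Ft is 13.8 N, so the clamping force is about 45 N. Force against angle puts first contact near 0.227 rad, and 0.10 rad past that also gives about 45 N. Now swinging the handle back.

```bash

python3 -m handwheel '[[-0.0006,-0.0175,0,0,0,-0.0446],[-0.0024,-0.0349,0,0,0,-0.0891],[-0.0055,-0.0521,0,0,0,-0.1337],[-0.0097,-0.0691,0,0,0,-0.1783],[-0.0152,-0.0857,0,0,0,-0.2228],[-0.0217,-0.1019,0,0,0,-0.2674],[-0.0294,-0.1177,0,0,0,-0.3119],[-0.0382,-0.1328,0,0,0,-0.3565]]' >/dev/null
python3 ck.py 99
python3 -m handwheel '[[-0.0006,-0.0175,0,0,0,-0.0446],[-0.0024,-0.0349,0,0,0,-0.0891],[-0.0055,-0.0521,0,0,0,-0.1337],[-0.0097,-0.0691,0,0,0,-0.1783],[-0.0125,-0.0775,0,0,0,-0.2006],[-0.0125,-0.0775,0,0,0,-0.2006]]' >/dev/null
python3 ck.py 99
```

```text
t 21.02 TH -0.202 r 0.1484 yawerr 0.4 Ft 0.26 Fr -0.24
t 21.77 TH -0.525 r 0.1485 yawerr -0.3 Ft 0.24 Fr 0.12
```

```bash

python3 -m handwheel '[[-0.0002,-0.0088,0,0,0,-0.0223],[-0.0006,-0.0175,0,0,0,-0.0446]]' >/dev/null
python3 ck.py 99
python3 -m handwheel '[[-0.0001,-0.005,0,0,0,-0.0127],[-0.0001,-0.005,0,0,0,-0.0127]]' >/dev/null
python3 ck.py 99
```

```text
t 22.02 TH -0.590 r 0.1485 yawerr 0.2 Ft 0.19 Fr 0.15
t 22.27 TH -0.614 r 0.1491 yawerr -0.2 Ft -0.14 Fr 0.34
```

```bash

python3 -m handwheel '[[0,0.008,0,0,0,0],[0,0.008,-0.07,0,0,0],[0,0.008,-0.15,0,0,0],[0,0.008,-0.2,0,0,0],[0.03,-0.1,-0.23,0,0,0],[0.03,-0.2,-0.25,0,0,0],[0.03,-0.25,-0.25,0,0,0],[0.03,-0.25,-0.25,0,0,0]]' 
python3 -c "
from h import *
snap('scene','s5');snap('top','t5');a=cv2.imread('pics/s5.png')[170:325,185:365]; b=cv2.imread('pics/t5.png')[130:265,195:355]
f=lambda a,w:cv2.resize(a,None,fx=w,fy=w,interpolation=cv2.INTER_CUBIC)
a=f(a,2.2);b=f(b,2.4);h=max(a.shape[0],b.shape[0]);p=lambda a:cv2.copyMakeBorder(a,0,h-a.shape[0],0,0,0)
cv2.imwrite('pics/c7.png',np.hstack([p(a),p(b)]))"
```

```text
clock: 23.28
tcp_pos: [0.5149, -0.1403, 0.2521]
tcp_rot: [-179.9, -0.0, -155.9]
ft_force: [0.4, 0.3, 0.7]
finger_gap: 0.0366
finger_force: 0.0
```

View pics/c7.png

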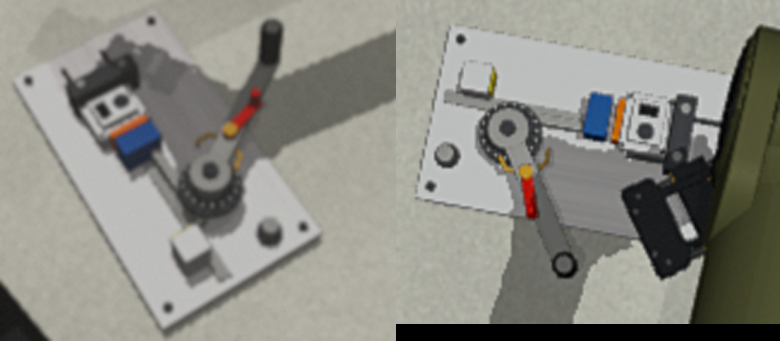

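The pad presses the part squarely against the stop, the lever leans clockwise, and the handle is near its counter-clockwise end. The arm is clear of everything.

```bash
python3 -c "
from workcell import env
print(env.finish_job())"
```

```text
the job is handed in; nothing more can be done
None
```

I clamped the housing squarely against the stop at about 45 N (estimated from the knob push), left the lever on tightening and the handle released near its counter-clockwise end stop, and handed the job in at about 23 s.

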